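# Snap the knight away in its display box

### The job

Stand the black knight miniature upright on the floor of the clear display box, then swing the box's door fully shut, and then press each of the four snap tabs around the door's rim until it clicks flat. Leave the wizard, the dice and the pinch pot where they are.

Things in the scene. Friction and masses are not known exactly. Their poses are not given: they have to be found in the camera images.
- case: Clear polycarbonate display box with grey plastic trim, fixed to the work surface. Outside 150 mm (its x) by 190 mm (its y), rim 74 mm high, walls 4 mm, inside 142 by 182 mm. Origin: centre of its underside; x points to the hinge side (away from the robot), -x to the door's free side, z up.
- case_floor (a point): Centre of the inside floor of the display box, 6 mm above the work surface.
- door_hinge (a point): Middle of the door's hinge line, which runs along the box's y axis on the far (+x) rim, 74 mm above the work surface.
- door (a joint): Angle of the clear swing door, the box's top: 0 = shut flat on the rim, 1.57 = upright on the far rim, at most 1.9 rad. 150 mm from hinge to free edge, 190 wide, 5 thick, 0.15 kg. Stiff hinge: stays where it is left; under 4 N at the free edge moves it. Its outer face is the top when shut and looks away from the robot when open.
- door_edge (a point): Middle of the door's free edge, on the outer face; moves with the door. No tab lies within 40 mm of it to either side.
- knight_mid (a point): Black plastic miniature of a knight with a shield and a visored helmet, loose, 35 g, 64 mm tall on a round base of 34 mm diameter. This point is its centre, 32 mm above the underside. Torso 24 mm wide across the shoulders (its y), 18 deep, 20 to 46 mm above the underside; shield on its -x side. Grip it across the shoulders about 40 mm up. z is up.
- wizard_mid (a point): Black plastic miniature of a wizard with a cone robe and a pointed hat, 71 mm tall on the same 34 mm base; this point is its centre, 35 mm up. Not part of the job: leave it.
- pot: Ceramic pinch pot, 72 mm in diameter, 42 mm high, loose; origin at the centre of its underside. Leave it.
- die_a: Dark wooden die with white pips, 22 mm, loose; origin at the centre of its underside. Leave it.
- die_b: Dark wooden die with white pips, 22 mm, loose; origin at the centre of its underside. Leave it.
- tab_front_left (a joint): Grey snap tab, 24 mm wide, 26 long, 4 thick, hinged 8 mm inside the door's edge, reaching 18 mm past it. 0 rad = standing up (outer end 11 mm proud), 0.45 = flat, engaged. With the door shut it snaps over a bead on the box: under 0.25 it springs back up, beyond it clicks flat and stays; takes up to 8 N, 18 mm from its hinge. This one: on the door's free edge (towards the robot), 55 mm to +y of its middle.
- tab_front_left_press (a point): Where to press that tab: on its top face, 18 mm from its hinge line (10 mm outside the door's edge), straight down with the door shut. With tab engaged and door shut this spot is 83 mm above the work surface, about 8 mm higher while the tab is up. Tab on the door's free edge (towards the robot), 55 mm to +y of its middle.
- tab_front_right (a joint): Grey snap tab, 24 mm wide, 26 long, 4 thick, hinged 8 mm inside the door's edge, reaching 18 mm past it. 0 rad = standing up (outer end 11 mm proud), 0.45 = flat, engaged. With the door shut it snaps over a bead on the box: under 0.25 it springs back up, beyond it clicks flat and stays; takes up to 8 N, 18 mm from its hinge. This one: on the door's free edge (towards the robot), 55 mm to -y of its middle.
- tab_front_right_press (a point): Where to press that tab: on its top face, 18 mm from its hinge line (10 mm outside the door's edge), straight down with the door shut. With tab engaged and door shut this spot is 83 mm above the work surface, about 8 mm higher while the tab is up. Tab on the door's free edge (towards the robot), 55 mm to -y of its middle.
- tab_left (a joint): Grey snap tab, 24 mm wide, 26 long, 4 thick, hinged 8 mm inside the door's edge, reaching 18 mm past it. 0 rad = standing up (outer end 11 mm proud), 0.45 = flat, engaged. With the door shut it snaps over a bead on the box: under 0.25 it springs back up, beyond it clicks flat and stays; takes up to 8 N, 18 mm from its hinge. This one: on the door's +y side edge, 85 mm from the hinge line.
- tab_left_press (a point): Where to press that tab: on its top face, 18 mm from its hinge line (10 mm outside the door's edge), straight down with the door shut. With tab engaged and door shut this spot is 83 mm above the work surface, about 8 mm higher while the tab is up. Tab on the door's +y side edge, 85 mm from the hinge line.
- tab_right (a joint): Grey snap tab, 24 mm wide, 26 long, 4 thick, hinged 8 mm inside the door's edge, reaching 18 mm past it. 0 rad = standing up (outer end 11 mm proud), 0.45 = flat, engaged. With the door shut it snaps over a bead on the box: under 0.25 it springs back up, beyond it clicks flat and stays; takes up to 8 N, 18 mm from its hinge. This one: on the door's -y side edge, 85 mm from the hinge line.
- tab_right_press (a point): Where to press that tab: on its top face, 18 mm from its hinge line (10 mm outside the door's edge), straight down with the door shut. With tab engaged and door shut this spot is 83 mm above the work surface, about 8 mm higher while the tab is up. Tab on the door's -y side edge, 85 mm from the hinge line.
Things that resemble listed ones, but are neither listed nor needed, are in the scene too. Leave any orange look-alike of the part that bears knight_mid alone.

How it is judged:
By the outcome, as a careful person would: the job done as asked, in the order asked, and still so for the second after the job is handed in, with the robot touching nothing.
It also fails if it takes over 64 s, if anything falls off the work surface, if the arm or the gripper's body presses on something with over 40 N, if the wrist force passes 120 N, or if a joint passes its speed limit or range.

### The arm

A 7-joint arm with a two-finger parallel gripper is mounted at the origin on the work surface. World frame = base frame: x ahead of the robot, y to its left, z up, the work surface at z = 0. Lengths are in mm, angles in rad, forces in N, time in s.
With the tool pointing down it reaches from about 350 to 900 mm from the base axis. Payload 8.1 kg.
Tool frame: the origin (TCP) lies on the centre line of the jaws, within the pads' length; the fingertips stand 8 mm ahead of it and the grasp point (between the pads) lies 11 mm behind it (r.nose_length is the distance from the TCP to the fingertips, in mm); z points along the fingers, y is the direction in which the jaws open and shut (so a half turn about z gives the same grasp; the last joint's range is limited). The gripper opens to 92 mm and grips with 3 to 60 N. Pads are 19 mm wide; open, the fingers measure 130 mm over their backs; the gripper's body (75 mm by 190 mm) begins 47 mm behind the grasp point.
Start: joints at [1.24, 0.434, 0.025, 1.573, -0.012, 1.134, -0.075], TCP at [141.121, -608.873, 234.742] pointing down, gripper open.
Joint ranges: [-2.62, 2.62], [-0.44, 2.09], [-1.27, 1.32], [0.08, 2.57], [-1.32, 4.46], [0.12, 2], [-2.74, 2.74]. Speed limits (rad/s): [2.22, 2.22, 3.01, 3.01, 3.14, 3.14, 3.14].

### API

Orientations are given as a unit quaternion [w, x, y, z].
In Python, from bench import r, capture gives the robot as it stands. The module is installed in compiled form; this text tells all that it offers.
- The arm moves only by the shell command python3 -m creep 'ROWS' [FORCE]. ROWS is text: rows parted by semicolons, each of 7 numbers parted by spaces: the shift along the tool's x, y, z in m, then the turn, a rotation vector about the tool's x, y, z in degrees, then the finger opening in m, from 0 to 0.0918. A call has 1 to 20 rows; each row shifts and turns the commanded pose from where the row before left it, along the tool's axes as they then stand; what a row does not reach is not made up. A row lasts 1/8 s, in which the tool goes at most 62.5 mm and 10.7 degrees, less where a joint would pass 70% of its speed; a pose out of reach is approached as far as the arm can. A call with a gripper value outside its range is refused whole. The fingers move at their own pace and stop on an object; FORCE is the grip in N (left out, the last holds). Time passes only in rows, so rows that do not move let the fingers close. It gives the time, the measured TCP pose, the force and the opening at its end, in the units of the state.
- r.sense(): the state, without advancing time (a new reading comes with each control period).
- capture(name): name is "scene" or "side" or "wrist"; returns a dict with "image" (480x640x3 uint8, blue, green, red), "depth" (480x640 float32, mm along the optical axis (not along the pixel's ray), 0 where there is no reading), "camera_matrix" (3x3 intrinsics, pixels), "R" (3x3) and "t" (3): a world point X has camera coordinates R X + t. Camera axes: x right, y down, z forward; pixel columns grow to the right and rows downward; lengths in mm; the calibration is good to about 2 mm. A picture is of the moment at which its call begins.
- r.finish_job(): hands the job in, once; it reports no verdict.
The state is a dict: "clock": time; "joint_positions": joint angles; "joint_velocities": joint speeds; "effort": joint torques, N m; "tool_pos": TCP position; "eef_rot": TCP orientation; "force": force on the tool from outside, world axes, zero at the start; "wrist_torque": the same for the moment, N m; "gripper_width": finger opening in mm.
Only numpy, scipy, OpenCV 4.12 (cv2) and the standard library are available. Lean on these libraries where they do the work, as an engineer would, in place of code of your own. Each camera call takes 0.05 s, during which the arm holds its last target.

## Working session

There is one attempt and no reset: what is moved stays moved. The work goes in short steps, Python scripts to look and compute and a shell command to move; the robot and the scene stay as the last step left them, time stands still between calls to the robot, and variables do not carry over. Pictures are saved under pics/ and viewed, and the job is handed in when it is done.

```bash
mkdir -p pics; cat > h.py <<'E'
import numpy as np, cv2
from bench import r, capture
def snap(n,tag):
    c=capture(n); cv2.imwrite(f'pics/{tag}.png',c['image']); np.savez(f'/tmp/{tag}.npz',**c); return c
def load(tag): return dict(np.load(f'/tmp/{tag}.npz'))
def ray(c,u,v):
    d=c['R'].T@np.linalg.inv(c['camera_matrix'])@np.array([u,v,1.]); o=-c['R'].T@c['t']; return o,d
def onz(c,u,v,z):
    o,d=ray(c,u,v); return o+d*(z-o[2])/d[2]
def dep(c,u,v):
    o,d=ray(c,u,v); return o+d*float(c['depth'][int(v),int(u)])
def proj(c,X):
    p=c['camera_matrix']@(c['R']@np.array(X,float)+c['t']); return p[:2]/p[2]
E
python3 - <<'E'
from h import *
for n in ('scene','side','wrist'):
    c=snap(n,n+'0'); print(n,-c['R'].T@c['t'],c['R'][2])
s=r.sense(); print(s['clock'],s['tool_pos'],s['eef_rot'],s['gripper_width'],r.nose_length)
E
```

```text
scene [1205.41033379  279.30989427  765.15939811] [-0.68423629 -0.32157586 -0.65453012]
side [324.02517972 755.31503208 895.34577405] [ 0.1451094  -0.68938656 -0.70971081]
wrist [ 223.24330265 -590.69413721  384.68844622] [-0.30151564 -0.06969178 -0.95091081]
0.15 [ 141.00240314 -608.49808949  234.10992347] [-6.06126892e-04  9.93529049e-01  1.13576607e-01 -1.26414981e-04] 91.75539397612691 8.0
```

View pics/scene0.png

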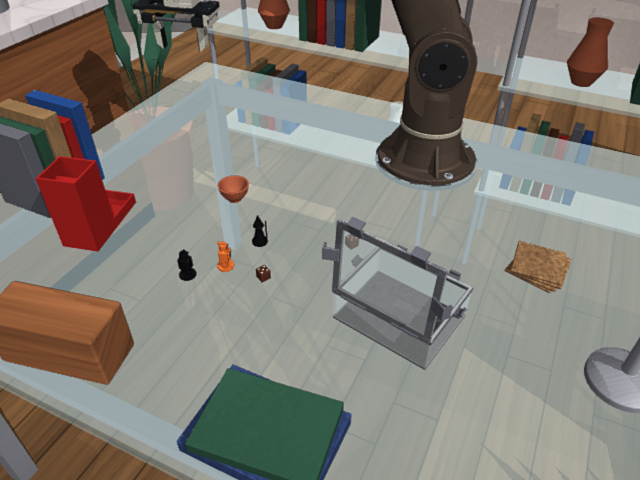

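View pics/side0.png

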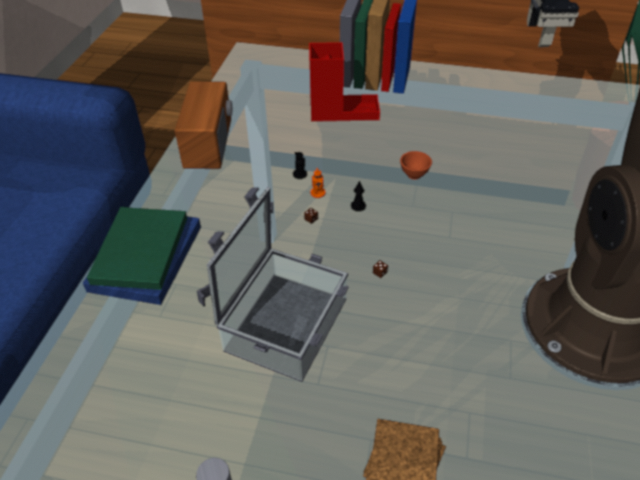

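View pics/wrist0.png

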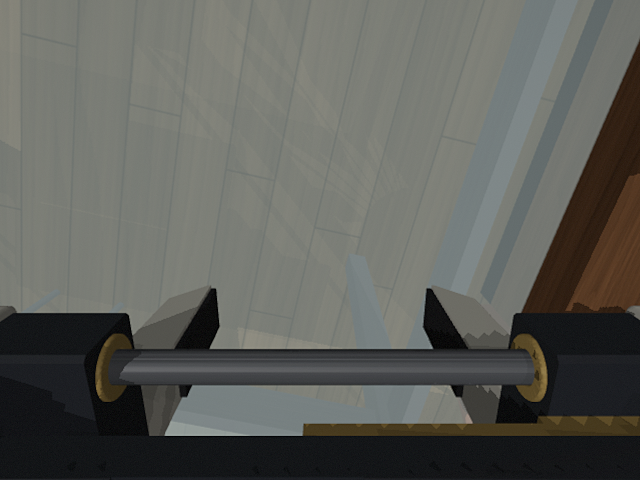

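Candidates for the knight: the black figure at scene (186,264), the black pointed figure at (260,230), and the orange look-alike at (225,257). I'll check them in a close crop.

```bash
python3 - <<'E'
from h import *
a=load('scene0');b=load('side0')
x=cv2.resize(a['image'][200:300,160:290],None,fx=4,fy=4,interpolation=cv2.INTER_CUBIC)
y=cv2.resize(b['image'][140:225,280:380],None,fx=4,fy=4,interpolation=cv2.INTER_CUBIC)
H=max(x.shape[0],y.shape[0]); o=np.zeros((400,x.shape[1],3),np.uint8)
cv2.imwrite('pics/cropA.png',x);cv2.imwrite('pics/cropB.png',y)
z=cv2.resize(a['image'][205:380,310:490],None,fx=4,fy=3.4,interpolation=cv2.INTER_CUBIC);cv2.imwrite('pics/cropC.png',z)
z=cv2.resize(b['image'][180:390,190:360],None,fx=4,fy=2.8,interpolation=cv2.INTER_CUBIC);cv2.imwrite('pics/cropD.png',z)
E
```

```text
(no output)
```

View pics/cropA.png

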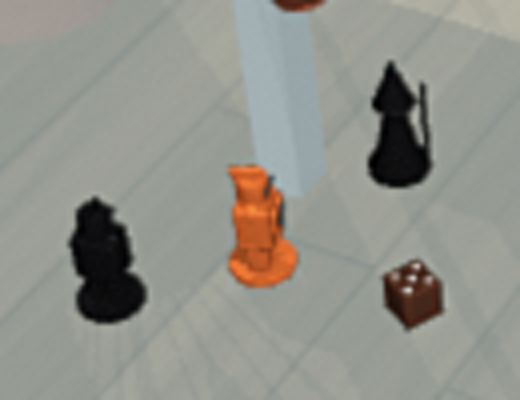

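View pics/cropB.png

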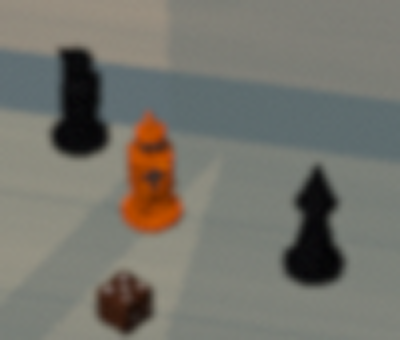

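View pics/cropC.png

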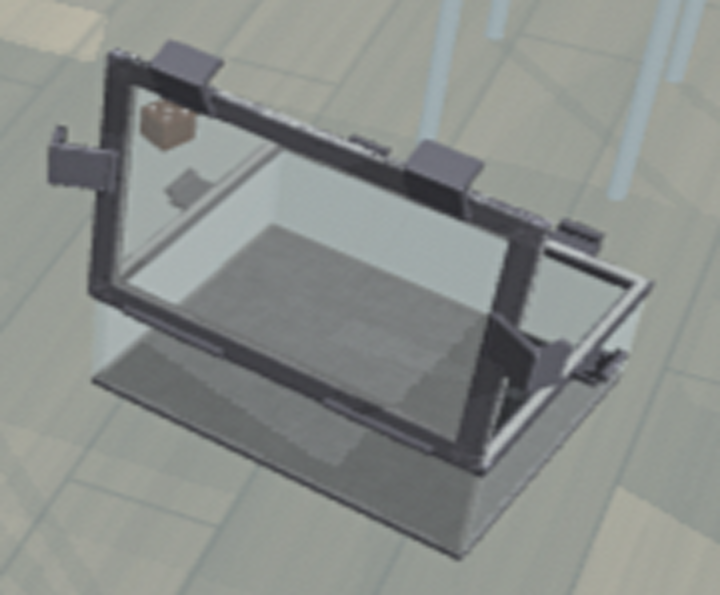

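View pics/cropD.png

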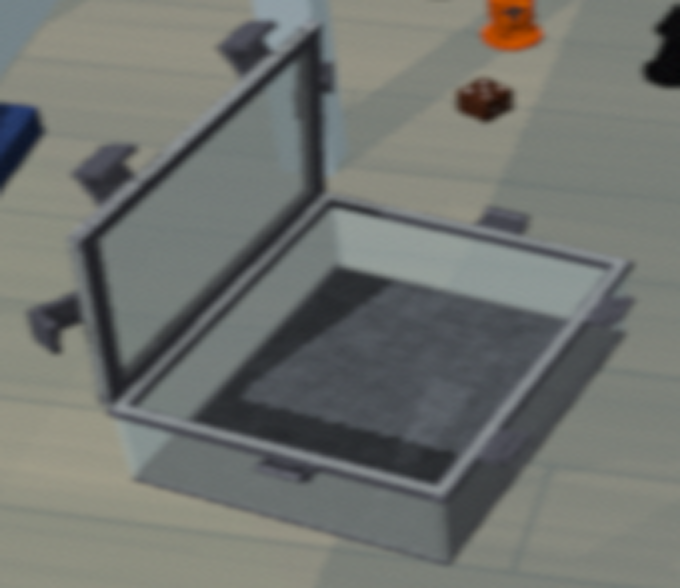

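```bash
python3 - <<'E'
from h import *
a=load('scene0');b=load('side0')
P=[onz(b,u,v,74) for u,v in [(218.8,325.7),(273.8,253.2),(347,274.6),(300,355.7)]]
for p in P: print('rim',p.round(1))
print([np.linalg.norm(P[i]-P[(i+1)%4]).round(1) for i in range(4)], np.mean(P,0))
for i in range(2):
    d=P[i]-P[3-i]; print('x dir',np.degrees(np.arctan2(d[1],d[0])))
d=P[0]-P[1];print('y',np.degrees(np.arctan2(d[1],d[0])))
for u,v in [(333.8,316.8),(425,369)]: print('base far',onz(a,u,v,0).round(1))
# figures
for n,c in(('scene',a),('side',b)):
    g=c['image'].max(2)<45
    k,l,s,ct=cv2.connectedComponentsWithStats(g.astype(np.uint8))
    for i in range(1,k):
        if 40<s[i,4]<3000: print(n,s[i],ct[i])
print('kn',onz(a,187.5,274,4),onz(b,300,173.7,4))
for n,u,v,c in(('or',226,270,a),('or',318,193,b),('wiz',260,241,a),('wiz',358.5,205,b),('die',263,273,a),('die',311,216,b),('die2',381,269,b),('pot',415,166,b),('pot',234,187,a),('wedge/wood',120,330,a),('book',220,400,a)): print(n,onz(c,u,v,5).round())
E
```

```text
rim [628.7 196.3  74. ]
rim [584.8  21.3  74. ]
rim [445.1  44.5  74. ]
rim [485.2 225.2  74. ]
[np.float64(180.5), np.float64(141.6), np.float64(185.1), np.float64(146.3)] [535.95460176 121.81383203  74.        ]
x dir -11.364975716658616
x dir -9.41769597532477
y 75.9093172414012
base far [591.   12.9   0. ]
base far [629.  197.7   0. ]
scene [132   0  87  28 762] [180.32677165   9.19028871]
scene [306   0   3  41  61] [307.          20.09836066]
scene [362   0  19  45 549] [372.00182149  18.38615665]
scene [392   0  34  62 496] [405.36693548  24.58669355]
scene [141  12  24  11 141] [149.66666667  16.61702128]
scene [161  27   6  21  76] [163.63157895  36.92105263]
scene [ 414   42   54   50 1880] [441.97446809  66.35585106]
scene [260  65  17  10  71] [270.          71.05633803]
scene [402  65  19  67 434] [409.09677419 109.34792627]
scene [630  65  10  39 149] [635.38926174  84.73825503]
scene [377 126  41  30 482] [397.28838174 140.80912863]
scene [429 150   7  28  64] [433.390625 164.90625 ]
scene [378 155  25  24  82] [387.95121951 168.18292683]
scene [252 216  15  31 265] [2
[... 605 characters left out ...]
186.2  248.44]
side [212 266  11  54  94] [215.89361702 295.08510638]
side [160 271  15  29  86] [167.1627907  285.01162791]
side [548 277  29  42 571] [559.52014011 299.23642732]
side [546 309  27  26 148] [559.78378378 322.91216216]
side [526 311  10  26  48] [529.08333333 323.14583333]
side [601 335  10  35 102] [604.75490196 352.59803922]
kn [ 618.43728804 -289.88503546    4.        ] [ 615.58229718 -289.98539632    4.        ]
or [ 577. -228.    5.]
or [ 561. -233.    5.]
wiz [ 472. -212.    5.]
wiz [ 468. -213.    5.]
die [ 553. -158.    5.]
die [ 559. -159.    5.]
die2 [394. -43.   5.]
pot [ 366. -370.    5.]
pot [ 331. -365.    5.]
wedge/wood [ 787. -312.    5.]
book [829. -75.   5.]
```

```bash
cat >> h.py <<'E'
def tri(*obs):
    A=np.zeros((3,3));B=np.zeros(3)
    for c,u,v in obs:
        o,d=ray(c,u,v);d=d/np.linalg.norm(d);M=np.eye(3)-np.outer(d,d);A+=M;B+=M@o
    X=np.linalg.solve(A,B); return X,[np.linalg.norm(proj(c,X)-[u,v]).round(1) for c,u,v in obs]
E
python3 - <<'E'
from h import *
a=load('scene0');b=load('side0')
print('door -y',tri((a,338.8,221.2),(b,268.8,189)))
print('door +y',tri((a,446,274),(b,208.8,265.7)))
print('red top',tri((a,104,170),(b,344,46)),tri((a,40,180),(b,309,46)))
for n in('scene0','side0'):
    c=load(n)
    for p in [(617,-290,32)]: print(proj(c,p))
E
```

```text
door -y (array([585.58022908,  14.37068982, 221.00299627]), [np.float64(0.3), np.float64(0.3)])
door +y (array([625.06531142, 197.38136693, 219.7004031 ]), [np.float64(1.2), np.float64(1.1)])
red top (array([ 567.2189477 , -503.89875429,  181.51651586]), [np.float64(13.4), np.float64(11.5)]) (array([ 656.62660482, -568.49904768,  165.44618838]), [np.float64(0.3), np.float64(0.3)])
[185.64594434 263.12171376]
[298.93656093 163.80417692]
```

```bash
python3 - <<'E'
from h import *
a=load('scene0');b=load('side0')
for (u,v) in [(104,170),(40,180),(72,250),(90,245)]: print('red',dep(a,u,v).round())
for (u,v) in [(344,46),(311,118),(378,115),(330,80)]: print('red side',dep(b,u,v).round())
s=r.sense(); q=s['eef_rot']
from scipy.spatial.transform import Rotation as R
M=R.from_quat(np.roll(q,-1)).as_matrix(); print(M.round(3)); print(M.T@(np.array([617,-290,230])-s['tool_pos']))
E
```

```text
red [ 404. -697.   -0.]
red [ 658. -566.  168.]
red [ 662. -547.    2.]
red [ 646. -509.   17.]
red side [ 592. -673.  117.]
red side [ 640. -502.    8.]
red side [ 478. -541.   13.]
red side [ 594. -512.  114.]
[[ 0.974  0.226 -0.   ]
 [ 0.226 -0.974  0.001]
 [-0.    -0.001 -1.   ]]
[ 535.59740137 -202.8511193     4.29927175]
```

```bash
python3 -m creep '0.03 -0.0115 0 0 0 0 0.09;0.0536 -0.0203 0 0 0 0 0.09;0.0536 -0.0203 0 0 0 0 0.09;0.0536 -0.0203 0 0 0 0 0.09;0.0536 -0.0203 0 0 0 0 0.09;0.0536 -0.0203 0 0 0 0 0.09;0.0536 -0.0203 0 0 0 0 0.09;0.0536 -0.0203 0 0 0 0 0.09;0.0536 -0.0203 0 0 0 0 0.09;0.0536 -0.0203 0 0 0 0 0.09;0.0236 -0.0090 0 0 0 0 0.09;0 0 0 0 0 0 0.09;0 0 0 0 0 0 0.09'; python3 - <<'E'
from h import *
c=snap('wrist','w1');print(r.sense()['tool_pos'],r.sense()['eef_rot'],proj(c,(617,-290,0)))
E
```

```text
clock: 1.78
tool_pos: [616.1, -291.6, 234.5]
eef_rot: [0.0, 0.994, 0.113, -0.001]
force: [-0.4, 0.0, -0.2]
gripper_width: 90.0
[ 615.91026674 -291.87841034  234.66707498] [ 4.78144399e-04  9.93669848e-01  1.12337234e-01 -5.91638363e-04] [317.7625578  196.11480421]
```

View pics/w1.png

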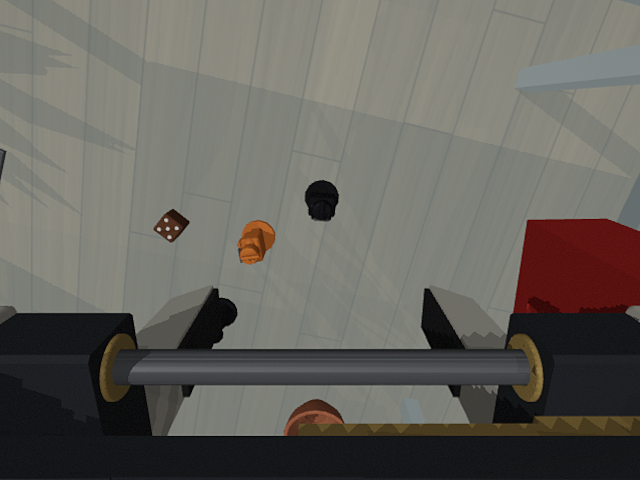

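The wrist view shows the black knight at (320,200), orange one at (255,242), die at (171,225), red holder at (575,265). I'll enlarge the knight with contrast for its heading.

```bash
python3 - <<'E'
from h import *
c=load('w1');i=c['image'][165:235,230:360].astype(float)
g=np.clip((i/255)**0.35*255,0,255).astype(np.uint8)
cv2.imwrite('pics/w1c.png',cv2.resize(g,None,fx=6,fy=6,interpolation=cv2.INTER_CUBIC))
D=c['depth'][165:235,290:355]
o=-c['R'].T@c['t']
pts=[]
for v in range(170,235):
  for u in range(295,350):
    p=dep(c,u,v)
    if 3<p[2]<80: pts.append(p)
pts=np.array(pts)
for lo,hi in((2,8),(15,25),(25,35),(35,47),(47,70)):
    q=pts[(pts[:,2]>lo)&(pts[:,2]<hi)]
    if len(q)>4:
        ang=None
        (cx,cy),(w,h),an=cv2.minAreaRect(q[:,:2].astype(np.float32)); print(lo,hi,len(q),q.mean(0).round(1),q.min(0).round(),q.max(0).round(),'rect',(round(cx,1),round(cy,1)),round(w,1),round(h,1),round(an))
E
```

```text
2 8 387 [ 624.7 -291.4    5.8] [ 579. -313.    3.] [ 634. -277.    8.] rect (609.8, -287.5) 32.5 51.5 58
15 25 8 [ 626.5 -293.3   24.3] [ 625. -300.   23.] [ 628. -285.   25.] rect (626.4, -292.5) 0.3 15.7 9
25 35 59 [ 626.1 -291.4   30.2] [ 623. -303.   25.] [ 628. -281.   35.] rect (625.6, -291.7) 2.0 23.0 10
35 47 245 [ 621.  -292.2   44.3] [ 605. -306.   35.] [ 628. -280.   47.] rect (616.1, -293.3) 21.4 23.9 9
47 70 410 [ 618.3 -292.9   58.6] [ 607. -304.   47.] [ 627. -282.   67.] rect (617.6, -293.0) 19.7 21.2 11
```

View pics/w1c.png

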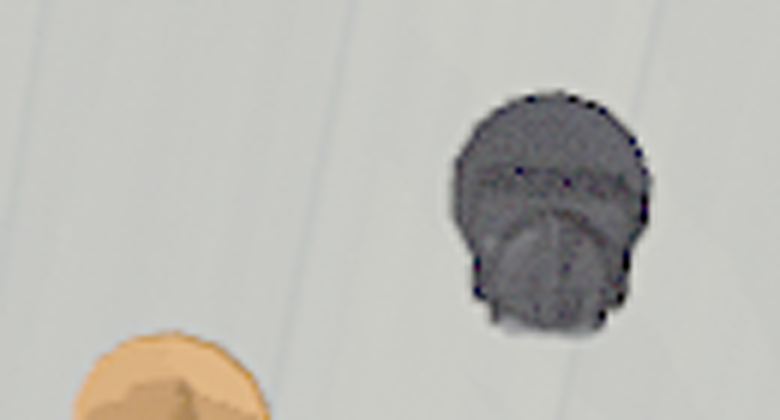

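```bash
python3 - <<'E'
from h import *
from scipy.spatial.transform import Rotation as R
c=load('w1');print('base',onz(c,321.8,196.5,4))
pts=[]
for v in range(170,235):
  for u in range(295,350):
    p=dep(c,u,v)
    if 25<p[2]<42: pts.append(p)
pts=np.array(pts); vx,vy,x0,y0=cv2.fitLine(pts[:,:2].astype(np.float32),cv2.DIST_HUBER,0,.01,.01).ravel(); print('shoulder dir',np.degrees(np.arctan2(vy,vx)),x0,y0)
s=r.sense();M=R.from_quat(np.roll(s['eef_rot'],-1)).as_matrix();print('tool y',np.degrees(np.arctan2(M[1,1],M[0,1])))
print(M.T@(np.array([617,-291.5,29])-s['tool_pos']))
E
```

```text
base [ 618.35450935 -293.76845469    4.        ]
shoulder dir -81.018425 626.1982 -291.75793
tool y -77.09983721260576
[  1.41062384  -0.29366695 205.66526285]
```

```bash
python3 -m creep '0.002 0.0005 0.03 0 0 3.5 0.05;0 0 0.05 0 0 0 0.05;0 0 0.05 0 0 0 0.05;0 0 0.04 0 0 0 0.05;0 0 0.02 0 0 0 0.05;0 0 0.0155 0 0 0 0.05;0 0 0 0 0 0 0.05;0 0 0 0 0 0 0.02;0 0 0 0 0 0 0.02;0 0 0 0 0 0 0.015;0 0 0 0 0 0 0.015;0 0 0 0 0 0 0.015' 12; python3 - <<'E'
from h import *
c=snap('scene','s2');cv2.imwrite('pics/s2c.png',cv2.resize(c['image'][180:320,130:290],None,fx=4,fy=4))
E
```

```text
clock: 3.32
tool_pos: [619.9, -290.1, 30.0]
eef_rot: [0.0, 0.997, 0.083, 0.001]
force: [-0.1, 0.1, 6.3]
gripper_width: 23.7
```

View pics/s2c.png

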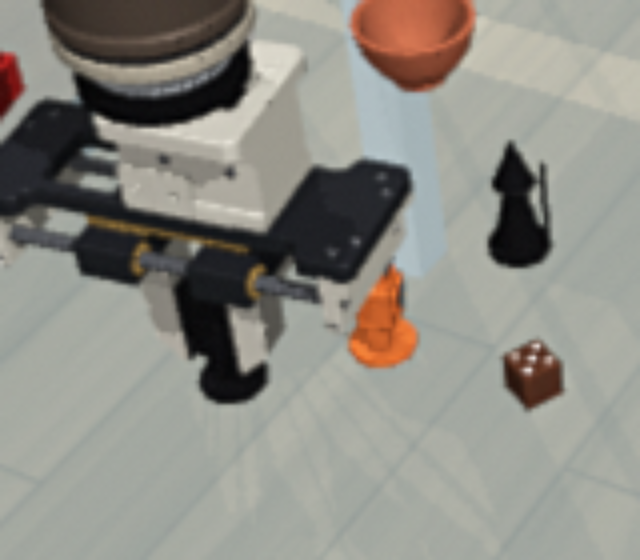

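```bash
python3 -m creep '0 0 -0.02 0 0 0 0.015;0 0 -0.04 0 0 0 0.015;0 0 -0.05 0 0 0 0.015;0 0 -0.04 0 0 0 0.015;-0.003 -0.027 0 0 0 0 0.015;-0.006 -0.05 0 0 0 0 0.015;-0.006 -0.05 0 0 0 0 0.015;-0.006 -0.05 0 0 0 0 0.015;-0.006 -0.05 0 0 0 0 0.015;-0.006 -0.05 0 0 0 0 0.015;-0.006 -0.05 0 0 0 0 0.015;-0.006 -0.05 0 0 0 0 0.015;-0.0024 -0.0546 0 0 0 0 0.015;0 0 0 0 0 7 0.015;0 0 0 0 0 7 0.015;0 0 0 0 0 7 0.015;0 0 0 0 0 0 0.015;0 0 0 0 0 0 0.015'; python3 - <<'E'
from h import *
from scipy.spatial.transform import Rotation as R
c=snap('scene','s3');c=snap('side','d3')
s=r.sense();M=R.from_quat(np.roll(s['eef_rot'],-1)).as_matrix();print(np.degrees(np.arctan2(M[1,0],M[0,0])),s['tool_pos'],s['gripper_width']);print(M.T@(np.array([501.7,128,37])-s['tool_pos']))
E
```

```text
clock: 5.62
tool_pos: [501.2, 127.9, 179.7]
eef_rot: [-0.0, 0.995, -0.098, 0.0]
force: [0.1, -0.2, -0.5]
gripper_width: 23.7
-11.358755889398552 [501.15453992 127.74298455 179.45855566] 23.59013517373183
[  0.46194098  -0.35231093 142.45864716]
```

View pics/s3.png

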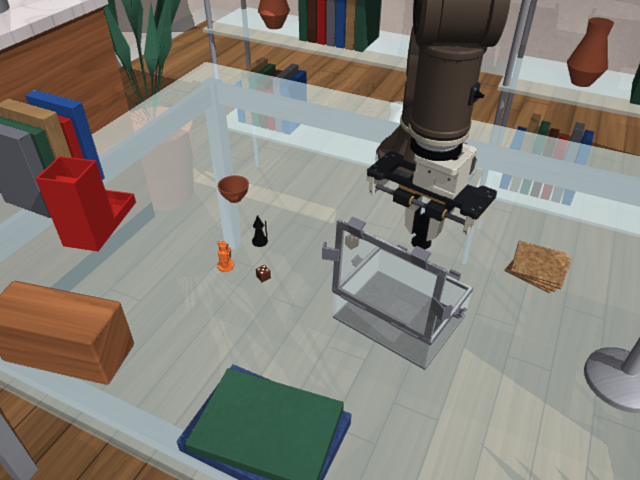

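View pics/d3.png

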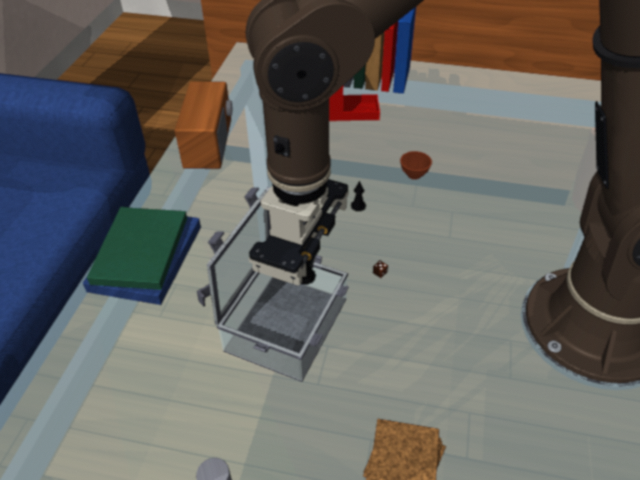

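```bash
python3 -m creep '0 0 0.02 0 0 0 0.015;0 0 0.04 0 0 0 0.015;0 0 0.04 0 0 0 0.015;0 0 0.02 0 0 0 0.015;0 0 0.012 0 0 0 0.015;0 0 0.006 0 0 0 0.015;0 0 0.002 0 0 0 0.015;0 0 0.001 0 0 0 0.015;0 0 0 0 0 0 0.015'
```

```text
clock: 6.85
tool_pos: [501.5, 127.9, 38.7]
eef_rot: [-0.0, 0.995, -0.1, 0.0]
force: [0.2, -0.9, -1.2]
gripper_width: 23.8
```

```bash
python3 -m creep '0 0 0.001 0 0 0 0.015;0 0 0.001 0 0 0 0.015;0 0 0 0 0 0 0.015;0 0 0 0 0 0 0.015'
```

```text
clock: 7.35
tool_pos: [501.1, 127.8, 36.2]
eef_rot: [0.0, 0.995, -0.1, 0.0]
force: [-1.0, -0.4, -0.1]
gripper_width: 24.0
```

```bash
python3 -m creep '0 0 0.001 0 0 0 0.015;0 0 0 0 0 0 0.015;0 0 0 0 0 0 0.015'
```

```text
clock: 7.72
tool_pos: [501.3, 127.8, 35.8]
eef_rot: [-0.0, 0.995, -0.1, 0.0]
force: [-1.7, -0.5, 8.5]
gripper_width: 24.0
```

Contact with the floor at 8 N. Release and lift straight up.

```bash
python3 -m creep '0 0 0 0 0 0 0.028;0 0 0 0 0 0 0.034;0 0 0 0 0 0 0.05;0 0 0 0 0 0 0.05;0 0 -0.01 0 0 0 0.05;0 0 -0.03 0 0 0 0.05;0 0 -0.05 0 0 0 0.05;0 0 -0.05 0 0 0 0.05;-0.05 0 -0.05 0 0 0 0.05;-0.05 0 -0.05 0 0 0 0.02;0 0 0 0 0 0 0;0 0 0 0 0 0 0'; python3 - <<'E'
from h import *
c=snap('scene','s4');d=snap('side','d4');w=snap('wrist','w4')
cv2.imwrite('pics/s4c.png',cv2.resize(c['image'][180:390,310:510],None,fx=3.5,fy=2.7))
cv2.imwrite('pics/d4c.png',cv2.resize(d['image'][180:390,190:390],None,fx=3.5,fy=2.7))
E
```

```text
clock: 9.22
tool_pos: [414.7, 145.1, 263.9]
eef_rot: [-0.0, 0.995, -0.1, 0.001]
force: [-0.6, -0.9, -0.3]
gripper_width: 24.1
```

View pics/s4c.png

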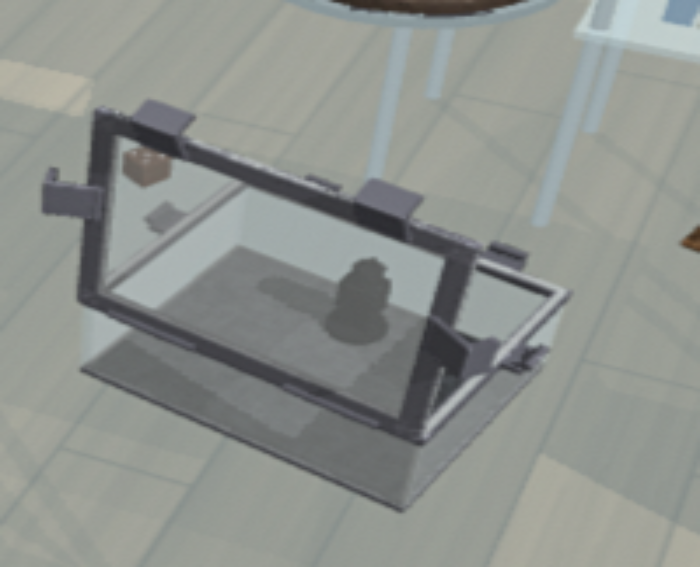

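View pics/d4c.png

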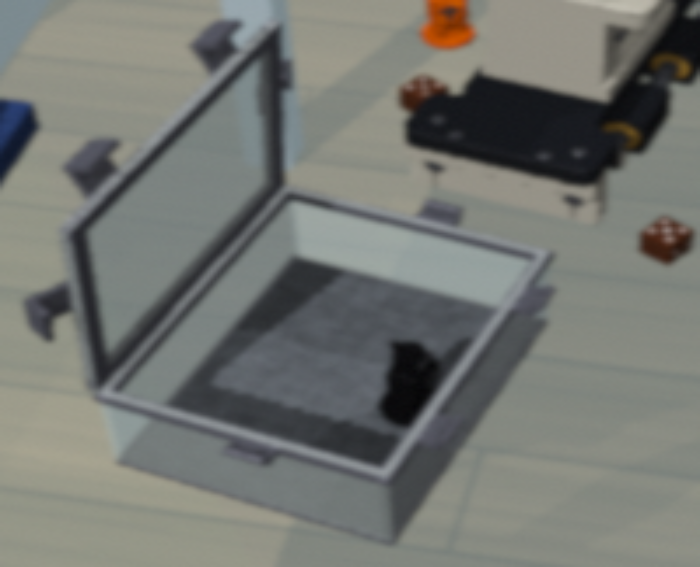

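View pics/w4.png

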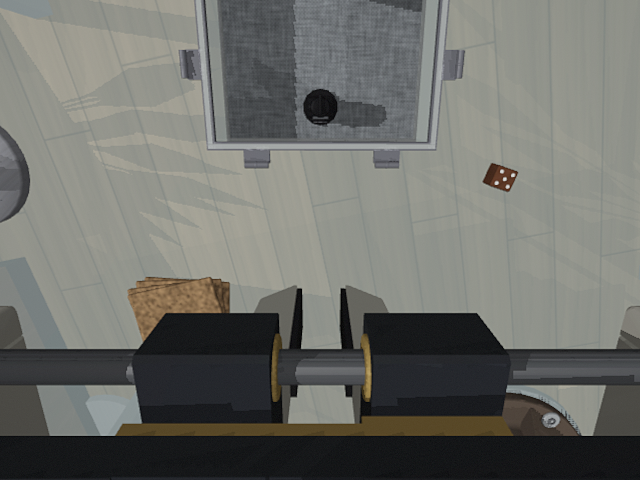

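The side view shows the knight standing upright in the box at about (307,325); the wrist view has it at (320,106) with the box's near rim corners at (207,150) and (437,150). Next I'll refine the case pose for the door push.

```bash
python3 - <<'E'
from h import *
w=load('w4')
A=onz(w,207,150,74);B=onz(w,438,150,74);print(A,B,np.linalg.norm(A-B))
d=A-B;y=np.arctan2(d[1],d[0])-np.pi/2;print('yaw',np.degrees(y)); ex=np.array([np.cos(y),np.sin(y),0])
C=(A+B)/2+75*ex;print('centre',C)
print('knight base',onz(w,320,108,30))
yaw=np.radians(-11.6);ex=np.array([np.cos(yaw),np.sin(yaw)]);ey=np.array([-ex[1],ex[0]])
s=r.sense();print(s['tool_pos'])
for c in ((536.5,121),C[:2]): 
  p=s['tool_pos'][:2]-np.array(c);print('tool in case',p@ex,p@ey)
E
```

```text
[483.78052807 226.59727626  74.        ] [444.91172665  36.31784011  74.        ] 194.20877309368143
yaw -11.545103081934416
centre [537.82868679 116.44711319  74.        ]
knight base [497.67560113 126.83005715  30.        ]
[414.68734237 144.74675059 262.55959794]
tool in case -124.09961174571907 -1.2321068244259514
tool in case -126.31664545606293 2.9606188314153012
```

```bash
python3 -m creep '0 0 -0.02 0 0 0 0;0.025 0 -0.01 0 0 0 0;0.05 0 0 0 0 0 0;0.05 0 0 0 0 0 0;0.05 0 0 0 0 0 0;0.04 0 0 0 0 0 0;0.02 0 0 0 0 0 0;0 0 0 0 0 0 0;0 0 0 0 0 0 0'; python3 - <<'E'
from h import *
d=snap('side','d5');w=snap('wrist','w5')
cv2.imwrite('pics/d5c.png',cv2.resize(d['image'][130:390,170:390],None,fx=3,fy=2.3))
E
```

```text
clock: 10.5
tool_pos: [644.2, 98.8, 292.5]
eef_rot: [0.0, 0.995, -0.1, -0.001]
force: [-0.1, -0.4, 0.2]
gripper_width: 0.7
```

View pics/d5c.png

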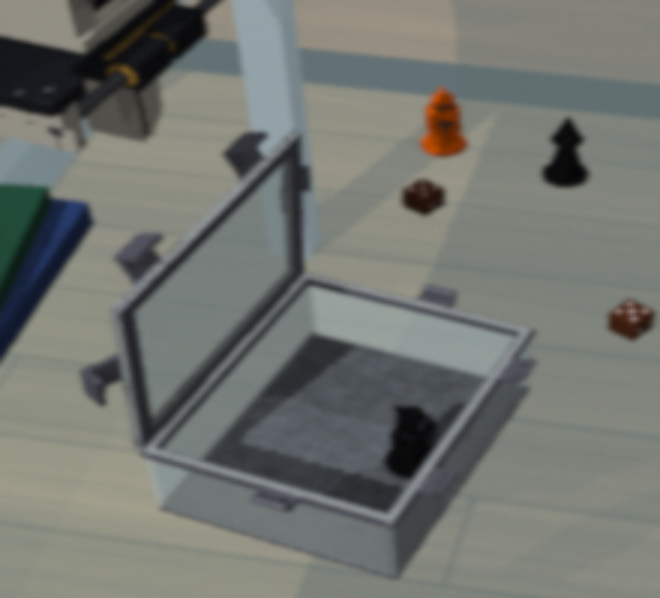

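View pics/w5.png

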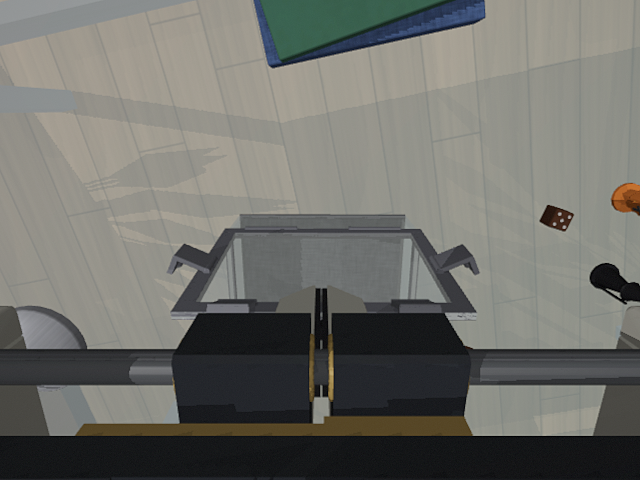

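```bash
python3 -m creep '0 0 0.02 0 0 0 0;0 0 0.03 0 0 0 0;0 0 0.025 0 0 0 0;0 0 0.01 0 0 0 0;-0.006 0 0 0 0 0 0;-0.006 0 0 0 0 0 0;0 0 0 0 0 0 0'
```

```text
clock: 11.48
tool_pos: [633.0, 101.6, 209.9]
eef_rot: [-0.0, 0.995, -0.099, 0.001]
force: [0.7, -0.5, -1.0]
gripper_width: 0.6
```

```bash
python3 -m creep '-0.008 0 0.001 0 0 0 0;-0.011 0 0.001 0 0 0 0;-0.011 0 0.002 0 0 0 0;-0.011 0 0.002 0 0 0 0;0 0 0 0 0 0 0'; python3 -c "
from h import *
d=snap('side','d6')"
```

```text
clock: 12.1
tool_pos: [591.6, 109.6, 202.4]
eef_rot: [0.0, 0.995, -0.099, -0.001]
force: [-1.0, 0.5, 0.4]
gripper_width: 0.7
```

View pics/d6.png

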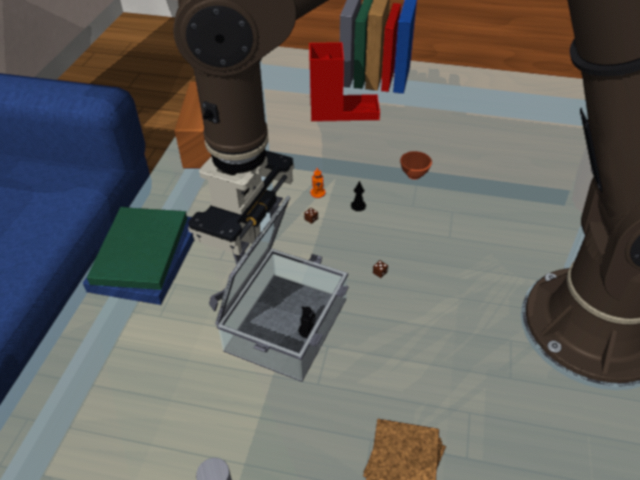

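The door moves with the fingers (side view, free edge now near (262,225)). I'll continue the arc.

```bash
python3 -m creep '-0.010 0 0.002 0 0 0 0;-0.010 0 0.003 0 0 0 0;-0.010 0 0.004 0 0 0 0;-0.009 0 0.006 0 0 0 0;-0.009 0 0.006 0 0 0 0;-0.009 0 0.007 0 0 0 0;-0.007 0 0.008 0 0 0 0;-0.007 0 0.008 0 0 0 0;-0.007 0 0.009 0 0 0 0;-0.005 0 0.010 0 0 0 0;-0.005 0 0.010 0 0 0 0;-0.004 0 0.010 0 0 0 0;0 0 0 0 0 0 0'; python3 -c "
from h import *
d=snap('side','d7')"
```

```text
clock: 13.78
tool_pos: [501.8, 127.3, 118.6]
eef_rot: [0.0, 0.995, -0.1, -0.001]
force: [-0.3, -1.0, -0.2]
gripper_width: 0.6
```

View pics/d7.png

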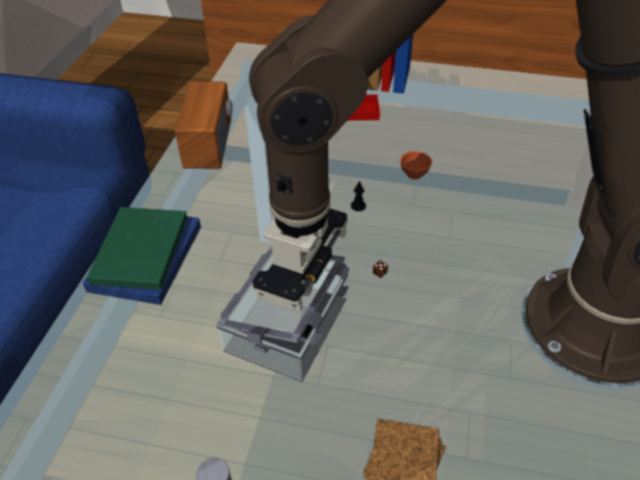

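```bash
python3 -m creep '-0.003 0 0.008 0 0 0 0;-0.002 0 0.008 0 0 0 0;-0.001 0 0.008 0 0 0 0;0 0 0.004 0 0 0 0;0 0 0.002 0 0 0 0;0 0 0 0 0 0 0;0 0 0 0 0 0 0'
```

```text
clock: 14.7
tool_pos: [497.0, 128.7, 89.8]
eef_rot: [-0.0, 0.995, -0.1, 0.0]
force: [0.8, -0.9, 0.1]
gripper_width: 0.2
```

```bash
python3 -m creep '0 0 0.001 0 0 0 0;0 0 0.001 0 0 0 0;0 0 0 0 0 0 0;0 0 0 0 0 0 0'
```

```text
clock: 15.2
tool_pos: [496.8, 128.7, 87.6]
eef_rot: [0.0, 0.995, -0.1, -0.0]
force: [0.6, 0.3, -0.1]
gripper_width: 0.4
```

```bash
python3 -m creep '0 0 0.001 0 0 0 0;0 0 0.001 0 0 0 0;0 0 0 0 0 0 0;0 0 0 0 0 0 0'
```

```text
clock: 15.7
tool_pos: [496.9, 128.7, 87.0]
eef_rot: [-0.0, 0.995, -0.1, 0.0]
force: [-6.2, -1.0, 20.7]
gripper_width: 0.3
```

```bash
python3 -m creep '0 0 -0.03 0 0 0 0;0 0 -0.06 0 0 0 0;-0.01 0 -0.06 0 0 0 0;-0.01 0 -0.06 0 0 0 0;0 0 -0.03 0 0 0 0;0 0 0 0 0 0 0;0 0 0 0 0 0 0'; python3 -c "
from h import *
d=snap('side','d8');d=snap('wrist','w8');snap('scene','s8')
cv2.imwrite('pics/s8c.png',cv2.resize(load('s8')['image'][220:390,310:510],None,fx=4,fy=3.5))"
```

```text
clock: 16.58
tool_pos: [476.8, 132.4, 324.6]
eef_rot: [0.0, 0.995, -0.1, -0.001]
force: [0.4, -0.3, -0.5]
gripper_width: 0.3
```

View pics/w8.png

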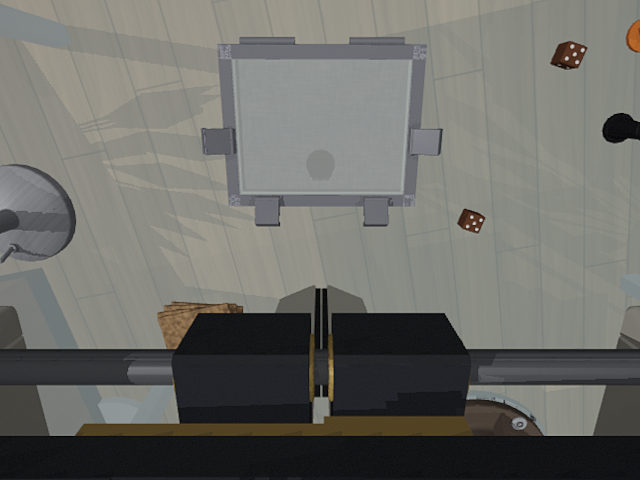

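View pics/s8c.png

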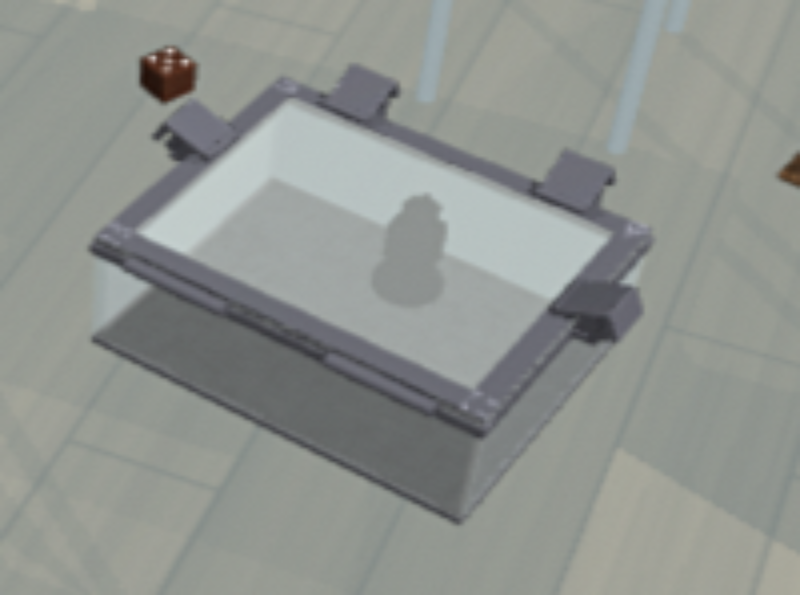

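Door is shut flat with the knight upright under it; all four tabs are up, at wrist pixels (218,141), (426,141), (267,211), (375,211).

```bash
python3 - <<'E'
from h import *
from scipy.spatial.transform import Rotation as R
w=load('w8')
P=[onz(w,u,v,79) for u,v in[(218,45),(427,45),(414,206),(229,206)]]
print(np.round(P,1),[np.linalg.norm(P[i]-P[i-1]).round(1) for i in range(4)])
d=P[0]-P[1]+P[3]-P[2];y=np.arctan2(d[1],d[0])-np.pi/2;print('yaw',np.degrees(y)); C=np.mean(P,0);print(C)
for n,u,v in[('FL',267,212),('FR',375,212),('L',215,141),('R',429,141)]: print(n,onz(w,u,v,89).round(1))
s=r.sense();M=R.from_quat(np.roll(s['eef_rot'],-1)).as_matrix();print('toolyaw',np.degrees(np.arctan2(M[1,0],M[0,0])))
yaw=np.radians(-11.5);ex=np.array([np.cos(yaw),np.sin(yaw)]);ey=np.array([-ex[1],ex[0]]);c0=np.array([536.8,119.5])
for n,a,b in[('FL',-85,55),('FR',-85,-55),('L',-10,107),('R',-10,-107)]:
    p=c0+a*ex+b*ey; q=M.T@(np.r_[p,110]-s['tool_pos']); print(n,p.round(1),'tool shift',q.round(1))
E
```

```text
[[631.  194.2  79. ]
 [593.3   8.4  79. ]
 [446.6  39.1  79. ]
 [484.5 224.8  79. ]] [np.float64(149.7), np.float64(189.6), np.float64(149.9), np.float64(189.6)]
yaw -11.489284552053675
[538.85119127 116.64525599  79.        ]
FL [472.8 186.4  89. ]
FR [451.1  80.2  89. ]
L [550.1 218.   89. ]
R [509.6  19.   89. ]
toolyaw -11.454471197010218
FL [464.5 190.3] tool shift [-23.  -54.7 214.2]
FR [442.5  82.6] tool shift [-23.1  55.3 214.3]
L [548.3 226.3] tool shift [  52.  -106.6  213.9]
R [505.7  16.6] tool shift [ 51.9 107.4 214.2]
```

```bash
python3 -m creep '-0.0115 -0.025 0.02 0 0 0 0;-0.0115 -0.029 0.05 0 0 0 0;0 0 0.05 0 0 0 0;0 0 0.05 0 0 0 0;0 0 0.035 0 0 0 0;0 0 0.012 0 0 0 0;0 0 0 0 0 0 0'
```

```text
clock: 17.6
tool_pos: [465.2, 190.0, 108.2]
eef_rot: [0.0, 0.995, -0.1, -0.001]
force: [0.0, -0.1, 0.9]
gripper_width: 0.4
```

```bash
python3 -m creep '0 0 0.004 0 0 0 0;0 0 0.004 0 0 0 0;0 0 0.003 0 0 0 0;0 0 0.003 0 0 0 0;0 0 0 0 0 0 0'; python3 -m creep '0 0 0.002 0 0 0 0;0 0 0.001 0 0 0 0;0 0 0 0 0 0 0;0 0 0 0 0 0 0'
```

```text
clock: 18.23
tool_pos: [465.5, 190.2, 94.8]
eef_rot: [-0.0, 0.995, -0.1, 0.0]
force: [0.5, 0.1, -0.5]
gripper_width: 0.5
clock: 18.73
tool_pos: [465.5, 190.1, 91.6]
eef_rot: [0.0, 0.995, -0.1, 0.0]
force: [-0.9, 0.2, -0.2]
gripper_width: 0.5
```

```bash
python3 -m creep '0 0 0.001 0 0 0 0;0 0 0.001 0 0 0 0;0 0 0 0 0 0 0;0 0 0 0 0 0 0'; python3 -c "
from h import *
c=snap('scene','s9')
cv2.imwrite('pics/s9c.png',cv2.resize(c['image'][220:390,310:510],None,fx=4,fy=3.5))"
```

```text
clock: 19.23
tool_pos: [465.7, 190.3, 90.8]
eef_rot: [-0.0, 0.995, -0.1, 0.0]
force: [-4.8, -1.3, 17.1]
gripper_width: 0.3
```

View pics/s9c.png

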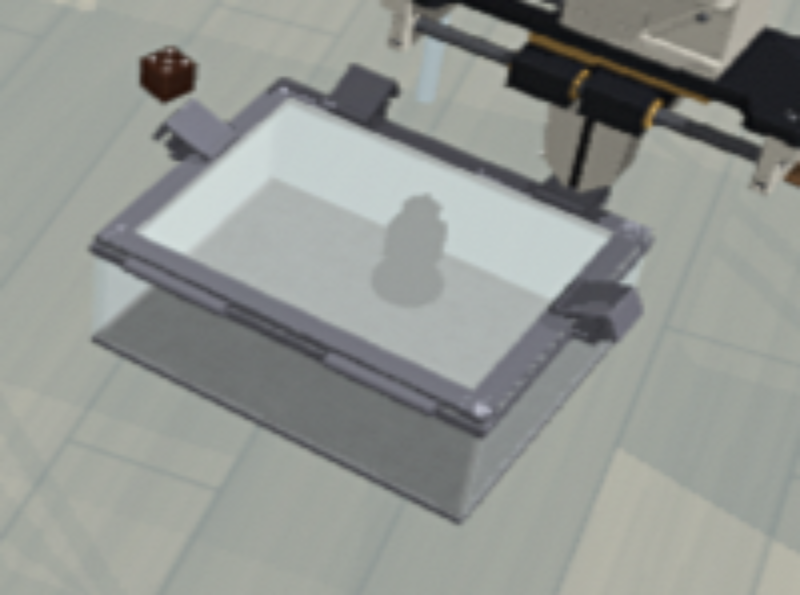

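Stop at 83 mm with 17 N: the tab is flat. Next, front right.

```bash
python3 -m creep '0 0 -0.01 0 0 0 0;0 0 -0.02 0 0 0 0;0 0.02 0 0 0 0 0;0 0.04 0 0 0 0 0;0 0.035 0 0 0 0 0;0 0.015 0 0 0 0 0;0 0 0 0 0 0 0;0 0 0.012 0 0 0 0;0 0 0.005 0 0 0 0;0 0 0.004 0 0 0 0;0 0 0.004 0 0 0 0;0 0 0.003 0 0 0 0;0 0 0.0015 0 0 0 0;0 0 0 0 0 0 0;0 0 0 0 0 0 0'
```

```text
clock: 21.15
tool_pos: [443.5, 82.9, 90.7]
eef_rot: [-0.0, 0.995, -0.099, 0.0]
force: [-5.9, 1.5, 15.8]
gripper_width: 0.6
```

```bash
python3 -m creep '0 0 -0.01 0 0 0 0;0 0 -0.025 0 0 0 0;0 0.03 0 0 0 0 0;0.02 0.022 0 0 0 0 0;0.035 0 0 0 0 0 0;0.02 0 0 0 0 0 0;0 0 0 0 0 0 0;0 0 0.015 0 0 0 0;0 0 0.007 0 0 0 0;0 0 0.004 0 0 0 0;0 0 0.004 0 0 0 0;0 0 0.003 0 0 0 0;0 0 0.0015 0 0 0 0;0 0 0 0 0 0 0;0 0 0 0 0 0 0'
```

```text
clock: 23.02
tool_pos: [506.5, 16.7, 91.0]
eef_rot: [0.0, 0.995, -0.1, -0.0]
force: [-3.7, 0.1, 8.7]
gripper_width: 0.8
```

```bash
python3 -m creep '0 0 0.001 0 0 0 0;0 0 0 0 0 0 0;0 0 0 0 0 0 0'; python3 -m creep '0 0 -0.011 0 0 0 0;0 0 -0.03 0 0 0 0;0 -0.02 0 0 0 0 0;0 -0.045 0 0 0 0 0;0 -0.045 0 0 0 0 0;0 -0.045 0 0 0 0 0;0 -0.04 0 0 0 0 0;0 -0.019 0 0 0 0 0;0 0 0 0 0 0 0;0 0 0.02 0 0 0 0;0 0 0.008 0 0 0 0;0 0 0.004 0 0 0 0;0 0 0.004 0 0 0 0;0 0 0.003 0 0 0 0;0 0 0.002 0 0 0 0;0 0 0 0 0 0 0;0 0 0 0 0 0 0'
```

```text
clock: 23.4
tool_pos: [506.5, 16.6, 90.7]
eef_rot: [0.0, 0.995, -0.1, 0.0]
force: [-6.0, -1.3, 19.1]
gripper_width: 0.5
clock: 25.52
tool_pos: [549.7, 225.8, 90.9]
eef_rot: [-0.0, 0.995, -0.1, 0.001]
force: [-3.6, -1.8, 12.3]
gripper_width: 0.3
```

Now I'll retreat clear and check.

```bash
python3 -m creep '0 0 -0.02 0 0 0 0;0 0.02 -0.05 0 0 0 0;0 0.04 -0.06 0 0 0 0;-0.03 0.03 -0.06 0 0 0 0;-0.03 0.005 -0.05 0 0 0 0;0 0 0 0 0 0 0;0 0 0 0 0 0 0'; python3 -c "
from h import *
w=snap('wrist','w10');c=snap('scene','s10');d=snap('side','d10')
cv2.imwrite('pics/s10c.png',cv2.resize(c['image'][220:390,310:510],None,fx=4,fy=3.5))
cv2.imwrite('pics/w10c.png',cv2.resize(w['image'][0:260,150:520],None,fx=2.1,fy=2.1))
cv2.imwrite('pics/d10c.png',cv2.resize(d['image'][220:390,190:390],None,fx=4,fy=3.5))
for n in ('w8','w10'):
  w=load(n)
  print(n,[np.nanmedian([dep(w,u,v)[2] for u in range(U-5,U+6) for v in range(V-2,V+3)]).round(1) for U,V in [tuple(np.round(proj(w,p)).astype(int)) for p in [(466,187.5,86),(444,81,86),(549,222,86),(508,18,86)]]])
"
```

```text
clock: 26.4
tool_pos: [477.9, 153.3, 312.5]
eef_rot: [0.0, 0.995, -0.1, 0.0]
force: [-0.8, -0.4, -0.8]
gripper_width: 0.1
w8 [np.float64(91.8), np.float64(92.0), np.float64(91.3), np.float64(91.2)]
w10 [np.float64(83.7), np.float64(83.7), np.float64(83.4), np.float64(83.9)]
```

View pics/s10c.png

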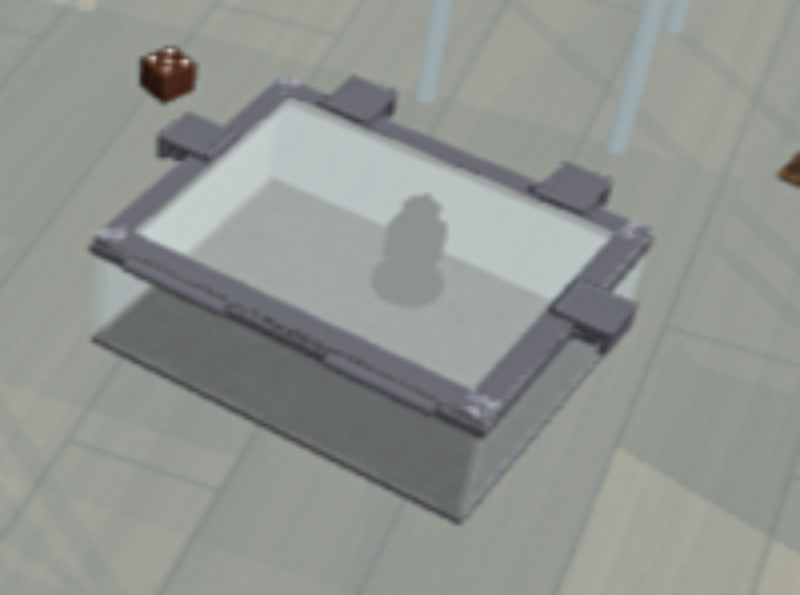

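View pics/w10c.png

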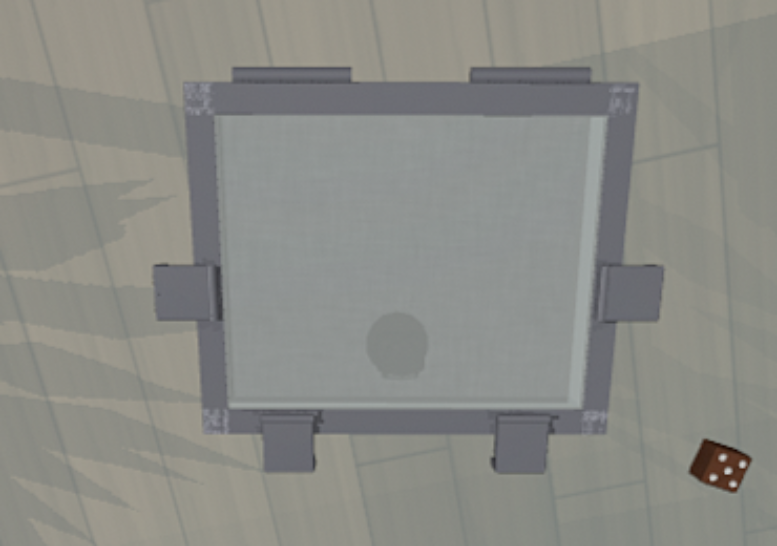

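View pics/d10.png

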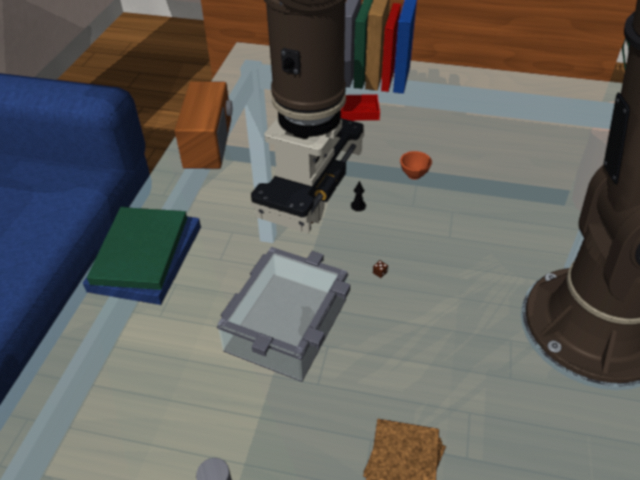

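All four tabs lie flat: about 83.7 mm at the press spots, down from about 91.5 mm. The door is shut, the knight is upright, and the wizard, dice and pot look unmoved.

```bash
python3 -c "
from bench import r
print(r.finish_job())"
```

```text
the job is handed in; nothing more can be done
None
```

The job is handed in at about 26.5 s of the 64 s allowed. I stood the black knight on the box floor and swung the door shut from its outer face. Then I pressed the four tabs in turn: front left, front right, right, left.

**Last checks, with the arm clear of the box:**
- **Tabs:** all four lie flat. The press spots read 83.4–83.9 mm, down from 91–92 mm, against the 83 mm given for an engaged tab.
- **Door:** it came to a firm stop at the shut height, with the fingertips at 79 mm and about 21 N. It still looks flat on the rim in the pictures.
- **Knight:** it stands upright under the shut door, about 35 mm from the box centre towards the robot.
- **Other things:** the wizard, the dice and the pot look unmoved by eye. I did not re-measure their positions, and the gripper hides one die in the last side view.

No check failed. The estimates of the box centre from different cameras differed by up to 5 mm, so I used values in between for the presses.

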